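# Raise the cleaning-cabinet window to its index tab

### The arm

A 6-joint arm with a two-finger parallel gripper is mounted at the origin on the work surface. World frame = base frame: x ahead of the robot, y to its left, z up, the work surface at z = 0. Lengths are in m, angles in rad, forces in N, time in s.
With the tool pointing down it reaches from about 0.325 to 0.875 m from the base axis. Payload 4.4 kg.
Tool frame: the origin (TCP) lies between the finger pads; the fingertips stand 22 mm ahead of it and the grasp point (between the pads) lies 3 mm ahead of it (r.tip_reach is the distance from the TCP to the fingertips, in m); z points along the fingers, y is the line along which they close (so a half turn about z gives the same grasp; the last joint's range is limited). The gripper opens to 85 mm and grips with 20 to 120 N. Pads are 22 mm wide; open, the fingers measure 114 mm over their backs; the gripper's body (76 mm by 85 mm) begins 54 mm behind the grasp point. The pads swing forward as they close: fully open they stand 13 mm farther back than shut.
Start: joints at [0.95, 0.207, 1.542, -0, 1.393, -0.15], TCP at [0.261, 0.512, 0.253] pointing down, gripper open.
Joint ranges: [-2.73, 2.73], [-0.86, 2.22], [0.23, 2.46], [-1.11, 4.25], [0.08, 2.63], [-2.82, 2.82]. Speed limits (rad/s): [2.79, 2.79, 3.14, 3.14, 3.14, 3.14].

### API

Orientations are given as a unit quaternion [w, x, y, z].
In Python, from workcell import monitor, optics, r gives the robot as it stands. The module is installed in compiled form; this text tells all that it offers.
- The arm moves only by the tool apply_moves, never from a script. Its argument "moves" is one flat list of numbers, 5 for each row, row after row: the shift along the tool's x, y, z in units of 0.025 m (1.0 is 0.025 m), then the turn about the tool's z in units of 60 degrees (1.0 is 60 degrees), then the opening, from 0 (shut) to 1 (fully open). In form: [dx, dy, dz, roll, hand, dx, dy, dz, roll, hand, ...]. A call has 1 to 12 rows; each row shifts and turns the commanded pose from where the row before left it, along the tool's axes as they then stand; what a row does not reach is not made up. A row lasts 1/12 s, in which the tool goes at most 41.7 mm and 7.16 degrees, less where a joint would pass 70% of its speed; a pose out of reach is approached as far as the arm can. A call with a number of a shift or a turn outside -1 to 1 is refused whole. A call with a gripper value outside its range is refused whole. The fingers move at their own pace and stop on an object; "newtons" is the grip in N (left out, the last holds). Time passes only in rows, so rows that do not move let the fingers close. It gives the time, the measured TCP pose, the force, the opening and the grip force at its end, in the units of the state.
- monitor.state(): the state, without advancing time (a new reading comes with each control period).
- optics.capture(name): name is "side" or "top" or "wrist"; returns a dict with "img" (400x640x3 uint8, blue, green, red), "intrinsics" (3x3 intrinsics, pixels), "rvec" (rotation vector, rad) and "tvec" (3), from world to camera coordinates, as OpenCV has them. Camera axes: x right, y down, z forward; pixel columns grow to the right and rows downward; lengths in m; the calibration is good to about 2 mm. A picture is of the moment at which its call begins. There is no depth.
- r.hand_in(): hands the job in; it is judged then, once.
The state is a dict: "time": time; "q": joint angles; "qd": joint speeds; "joint_efforts": joint torques, N m; "tool_pos": TCP position; "tcp_rot": TCP orientation; "ft_force": force on the tool from outside, world axes, zero at the start; "wrist_torque": the same for the moment, N m; "grip_width": opening from 0.0 (shut) to 1.0 (fully open); "grip_force": force on a finger pad.
Only numpy, scipy, OpenCV 4.12 (cv2) and the standard library are available. Lean on these libraries where they do the work, as an engineer would, in place of code of your own. Each camera call takes 0.05 s, during which the arm holds its last target. There are 200 camera calls.

### The job

Push the sliding window of the parts-cleaning cabinet up its slope with the fingertips from beneath its lip until the lip is level with the index tab clamped on the right-hand rail, then take the hand away and leave the window standing there. Do not pinch the lip, do not press on the clear pane, and leave the tab and the loose things in and around the cabinet where they are.

Things in the scene. Friction and masses are not known exactly. Their poses are not given: they have to be found in the camera images.
- cabinet: Fixed bench-top parts-cleaning cabinet, 400 wide (y), 420 deep (x), clear sides and back. Origin: on the bench, middle of the front; x into it, z up. Sill 30 high at x -20 to 0. From x 0, z 30 two rails (30 wide, centres y +-170) rise 500 up a slope leaning back 40 degrees from upright; up the slope is (0.643, 0, 0.766). Free in front of the slope; open between window's lip and sill.
- sash (a joint): How far the window has been pushed up its slope, in m, 0 at its lowest and 0.22 at its top stop. Its weight is balanced by counterweights to within about 1 N and it has about 3.5 N of sliding friction, so it takes 3 to 6 N to push up and stays wherever it is left.
- lip_front (a point): Middle of the front edge of the lip, half-way up its 14 mm thickness. Axes: z up the slope (the way the window slides), x square to the window into the cabinet (40 degrees below level), y along the lip to the left. The lip is an aluminium ledge 240 long (120 either side) standing out 40 from the window; its flat underside lies 7 mm below this point (-z) and runs 40 mm along +x.
- lip: The lower 10 mm of the lip, aluminium, with the underside to push against. Origin at the window's face, 40 mm along +x of lip_front; same axes.
- bead: Black rubber strip 4 mm thick that covers the top of the lip from the window to 10 mm short of the front edge. Same origin and axes as the lip.
- pane: Clear pane of the window, 264 mm wide, reaching from the lip to 157 mm up the slope above it. Same origin and axes as the lip.
- tab_front (a point): Middle of the front edge of the index tab, a dark steel plate 14 mm thick, 48 wide, firmly clamped on the right-hand rail (-y) just beyond the lip's right end; half-way up its thickness. Axes as lip_front. Lip and tab are level when this point and lip_front are equally far along z (up the slope). It always starts 40 to 190 mm above the lip.
- hub: Steel wheel hub lying on the cabinet's floor behind the opening, 130 mm across, 55 mm tall; origin at the centre of its underside. Leave it.
- tub: White tub of paste, 90 mm across, 85 mm tall, standing on the bench beside the front of the cabinet; origin at the centre of its underside. Leave it.
- driver: Black screw-bit holder standing upright on the bench, 34 mm across, 98 mm tall; origin at the centre of its underside. Leave it.
- carton: Small carton lying on the bench, 55 by 85 by 28 mm; origin at the centre of its underside. Leave it.

How it is judged:
By the outcome, as a careful person would: the job done as asked, in the order asked, and still so for the second after the job is handed in, with the robot touching nothing.
It also fails if it takes over 37 s, if anything falls off the work surface, if the arm or the gripper's body presses on something with over 40 N, if the wrist force passes 120 N, or if a joint passes its speed limit or range.

## Working session

There is one attempt and no reset: what is moved stays moved. The work goes in short steps, Python scripts to look and compute and a tool call to move; the robot and the scene stay as the last step left them, time stands still between calls to the robot, and variables do not carry over. Pictures are saved under pics/ and viewed, at most 10 in all, crops included, and the job is handed in when it is done.

Besides the shell and the picture viewer there is one more tool, called after ">>>" by a JSON object that holds its "fn" and its "kwargs", one argument or row to a line. apply_moves: Moves the arm, as the interface text tells. Shifts and turns lie within -1 to 1; 1 stands for 0.025 m of shift or 60 degrees of turn. Its arguments: {"type":"object","properties":{"moves":{"type":"array","items":{"type":"number","minimum":-1,"maximum":1}},"newtons":{"type":"number"}},"required":["moves"]}

```bash
mkdir -p pics
cat > h.py <<'E'
import numpy as np, cv2, pickle
from workcell import monitor, optics, r
def snap(n,tag):
    c=optics.capture(n); pickle.dump(c,open(f'pics/{tag}.pkl','wb')); cv2.imwrite(f'pics/{tag}.png',c['img']); return c
def load(tag): return pickle.load(open(f'pics/{tag}.pkl','rb'))
def proj(c,P): return cv2.projectPoints(np.float64(P).reshape(-1,3),c['rvec'],c['tvec'],c['intrinsics'],None)[0].reshape(-1,2)
def ray(c,uv):
    R=cv2.Rodrigues(np.float64(c['rvec']))[0]; o=-R.T@np.ravel(c['tvec'])
    d=R.T@np.linalg.inv(c['intrinsics'])@np.array([*uv,1.]); return o,d/np.linalg.norm(d)
E
python3 - <<'E'
from h import *
a=snap('side','s0');b=snap('top','t0')
for c in(a,b):
    o,d=ray(c,(320,200));print(o,d,c['intrinsics'][0,0])
print(monitor.state())
E
```

```text
[ 0.09776126 -0.52942948  1.06074155] [ 0.38760489  0.4892259  -0.7812941 ] 455.53212588555317
[0.51079487 0.05604931 1.02909699] [ 0.06929901 -0.03454762 -0.99699755] 366.55068387396756
{'time': 0.1, 'q': array([ 9.49516239e-01,  2.07347865e-01,  1.54282151e+00,  2.84731178e-05,
        1.39348317e+00, -1.50497632e-01]), 'qd': array([ 0.00125328, -0.00046545, -0.00202934, -0.00135954, -0.00028804,
        0.00067909]), 'joint_efforts': array([ 1.02035193e-05, -3.84089291e+01, -2.92546391e+01, -1.36069352e-04,
        4.85261728e-03,  7.85964414e-07]), 'tool_pos': array([0.2604384 , 0.51192506, 0.25222945]), 'tcp_rot': array([-4.00635113e-04,  2.33225775e-01,  9.72422067e-01, -9.48936488e-04]), 'ft_force': array([-0.21407481,  0.2016293 ,  0.12117884]), 'wrist_torque': array([ 0.03460022, -0.018209  , -0.02278175]), 'grip_force': 0.0, 'grip_width': 0.9981495108620421}
```

View pics/s0.png

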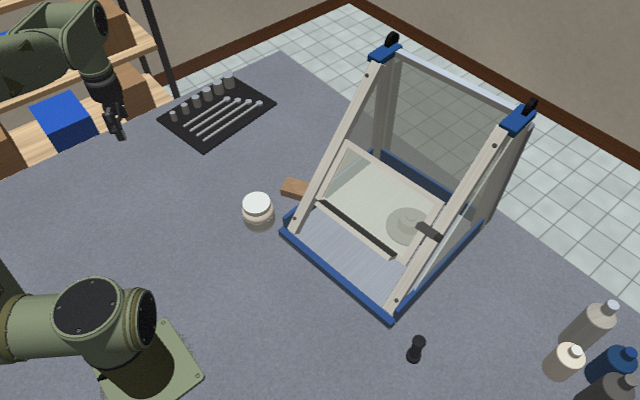

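View pics/t0.png

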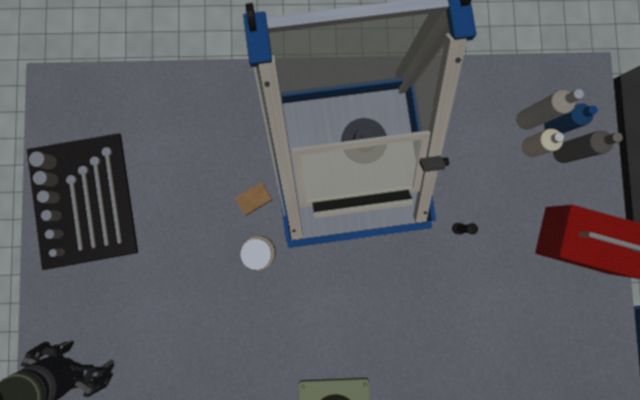

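The side view shows the cabinet with its lip running (318,203)-(395,260) and the tab near (428,230). The top view shows the lip at (313,208)-(411,197) and the tab at (433,163). The driver is to the right of the front, the tub and carton to the left. I'll enlarge both to fit the cabinet pose.

Run:
```python
from h import *
def crop(tag,x,y,w,h,k):
    im=load(tag)['img'][y:y+h,x:x+w]; cv2.imwrite(f'pics/{tag}c.png',cv2.resize(im,None,fx=k,fy=k,interpolation=cv2.INTER_CUBIC))
crop('s0',275,135,200,195,3);crop('t0',265,120,200,135,4)
```

```text
(no output)
```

View pics/s0c.png

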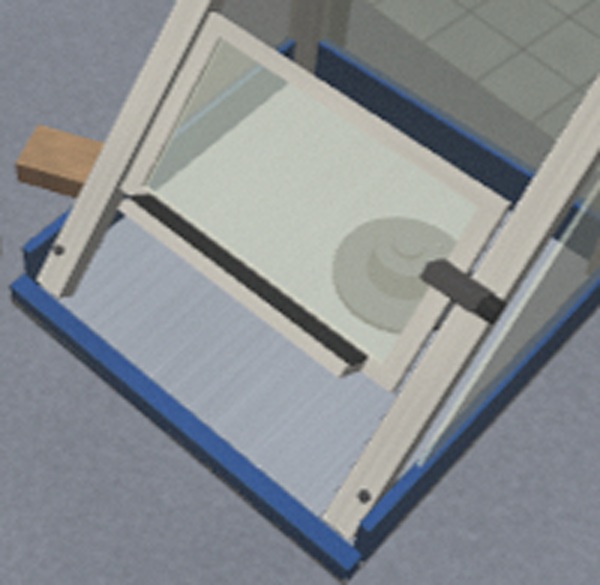

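View pics/t0c.png

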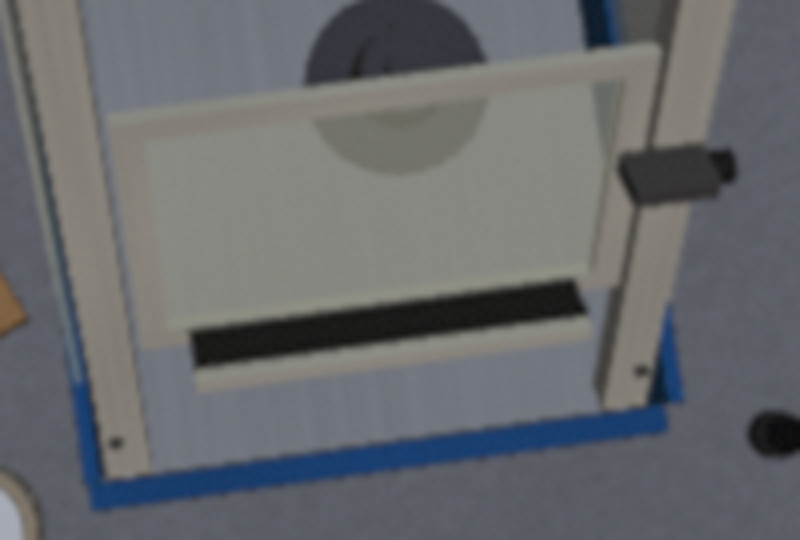

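```bash
cat >> h.py <<'E'
U=np.array([.6428,0,.766]);N=np.array([-.766,0,.6428])
def cab(p,P):
    c,s=np.cos(p[2]),np.sin(p[2]);P=np.atleast_2d(P);return np.c_[c*P[:,0]-s*P[:,1]+p[0],s*P[:,0]+c*P[:,1]+p[1],P[:,2]]
E
cat > fit.py <<'E'
from h import *
from scipy.optimize import least_squares
S,T=load('s0'),load('t0')
so=lambda u,v:((u+.5)/3-.5+275,(v+.5)/3-.5+135)
to=lambda u,v:((u+.5)/4-.5+265,(v+.5)/4-.5+120)
def pt(y,u,n): return np.array([0,y,.03])+u*U+n*N
# cam, pixel, function of params(x,y,yaw,ul,nl,ut,nt)
ob=[(S,so(12,287),lambda q:[-.02,.2,.03]),(S,so(348,572),lambda q:[-.02,-.2,.03]),(S,so(358,555),lambda q:[0,-.2,.03]),
(T,to(95,508),lambda q:[-.02,.2,.03]),(T,to(667,430),lambda q:[-.02,-.2,.03]),(T,to(665,405),lambda q:[0,-.2,.03]),
(S,so(120,208),lambda q:pt(.12,q[3]-.007,q[4])),(S,so(345,376),lambda q:pt(-.12,q[3]-.007,q[4])),
(T,to(198,390),lambda q:pt(.12,q[3]-.007,q[4])),(T,to(590,338),lambda q:pt(-.12,q[3]-.007,q[4])),
(T,to(640,205),lambda q:pt(q[7]+.024,q[5]-.007,q[6])),(T,to(718,198),lambda q:pt(q[7]-.024,q[5]-.007,q[6])),
(S,so(422,278),lambda q:pt(q[7]+.024,q[5]-.007,q[6])),(S,so(492,320),lambda q:pt(q[7]-.024,q[5]-.007,q[6]))]
f=lambda q:np.concatenate([proj(c,cab(q,o(q)))[0]-np.array(px) for c,px,o in ob])
g=least_squares(f,[.55,0,0,.1,.04,.2,.03,-.15],loss='soft_l1')
print(np.round(g.x,4));print(np.round(f(g.x).reshape(-1,2),1))
q=g.x
for n,P in(('lip',pt(0,q[3],q[4])),('tab',pt(q[7],q[5],q[6]))):print(n,cab(q,P))
E
python3 fit.py
```

```text
[ 0.4951 -0.0837  0.1011  0.1301  0.0387  0.2308  0.0353 -0.1588]
[[-1.1 -1.6]
 [-0.1 -0.2]
 [ 1.9 -0.3]
 [-0.9  0.5]
 [ 1.3  0.7]
 [ 0.7 -0.3]
 [ 0.1 -0.3]
 [-1.6  0.4]
 [ 0.1 -0.4]
 [ 0.4 -0.3]
 [-0.5  0.2]
 [ 1.1 -0.8]
 [ 0.5  0.9]
 [-5.1 -0.6]]
lip [[ 0.54877205 -0.07823162  0.15450747]]
tab [[ 0.63179234 -0.22938065  0.2294744 ]]
```

>>> {"fn": "apply_moves", "kwargs": {
  "moves": [0, 0, 0, -0.11, 0, 0, 0, 0, -0.11, 0, 0, 0, 0, -0.11, 0, 0, 0, 0, -0.11, 0, 0, 0, 0, -0.107, 0, -0.23, -1, 0, 0, 0, -0.23, -1, 0, 0, 0, -0.23, -1, 0, 0, 0, -0.23, -1, 0, 0, 0, -0.23, -1, 0, 0, 0, -0.23, -1, 0, 0, 0, -0.23, -1, 0, 0, 0]
}}

```text
time: 1.1
tool_pos: [0.3185, 0.341, 0.2528]
tcp_rot: [-0.0, -0.051, 0.999, -0.0]
ft_force: [0.4, -0.8, -0.0]
grip_width: -0.0
grip_force: 0.0
```

>>> {"fn": "apply_moves", "kwargs": {
  "moves": [-0.23, -1, 0, 0, 0, -0.23, -1, 0, 0, 0, -0.23, -1, 0, 0, 0, -0.23, -1, 0, 0, 0, -0.23, -1, 0, 0, 0, -0.23, -1, 0, 0, 0, -0.23, -1, 0, 0, 0, -0.23, -1, 0, 0, 0, -0.23, -1, 0, 0, 0, -0.23, -1, 0, 0, 0, -0.23, -1, 0, 0, 0, -0.23, -1, 0, 0, 0]
}}

```text
time: 2.1
tool_pos: [0.4177, 0.0498, 0.2529]
tcp_rot: [-0.0, -0.051, 0.999, 0.0]
ft_force: [0.4, 0.5, -0.1]
grip_width: -0.002
grip_force: 0.0
```

>>> {"fn": "apply_moves", "kwargs": {
  "moves": [-0.23, -1, 0, 0, 0, -0.23, -1, 0, 0, 0, -0.23, -1, 0, 0, 0, -0.23, -1, 0, 0, 0, -0.23, -1, 0, 0, 0, 0, -0.5, 0, 0, 0, 0, 0, 0, 0, 0, 0, 0, 0, 0, 0]
}}

```text
time: 2.77
tool_pos: [0.4599, -0.0826, 0.2528]
tcp_rot: [-0.001, -0.05, 0.999, 0.001]
ft_force: [0.5, -0.5, -0.3]
grip_width: -0.002
grip_force: 0.0
```

```bash
cat > st.py <<'E'
from h import *
q=[.4951,-.0837,.1011]
s=monitor.state();p=s['tool_pos'];c,n=np.cos(q[2]),np.sin(q[2]);d=p-[q[0],q[1],0]
print(s['time'],'world',p.round(4),'cab',np.round([c*d[0]+n*d[1],-n*d[0]+c*d[1],d[2]],4),'rot',s['tcp_rot'].round(3),'F',s['ft_force'].round(2),'w',round(s['grip_width'],3))
E
python3 st.py; python3 -c "
from h import *
snap('wrist','w1')"
```

```text
2.7667 world [ 0.4599 -0.0826  0.2528] cab [-0.0349  0.0047  0.2528] rot [-0.001 -0.05   0.999  0.001] F [ 0.53 -0.49 -0.31] w -0.002
```

View pics/w1.png

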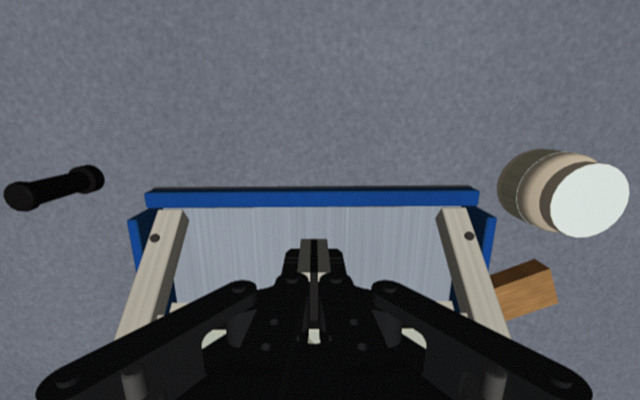

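>>> {"fn": "apply_moves", "kwargs": {
  "moves": [0, 0, 0.92, 0, 0, 0, 0, 0.92, 0, 0, 0, 0, 0.92, 0, 0, 0, 0, 0.9, 0, 0, -0.8, 0, 0, 0, 0, -0.8, 0, 0, 0, 0, -0.8, 0, 0, 0, 0, 0, 0, 0, 0, 0, 0, 0, 0, 0, 0]
}}

```text
time: 3.57
tool_pos: [0.5203, -0.0751, 0.1618]
tcp_rot: [-0.0, -0.052, 0.999, 0.0]
ft_force: [0.1, 0.4, 0.0]
grip_width: 0.001
grip_force: 0.0
```

```bash
python3 st.py
python3 - <<'E'
from h import *
c=snap('side','s2')
print(ray(load('w1'),(320,200))[0])
im=c['img'][150:310,290:490];a=cv2.resize(im,None,fx=4,fy=3.75*4/3.75,interpolation=cv2.INTER_CUBIC)[:600];cv2.imwrite('pics/s2c.png',a)
E
```

```text
3.5667 world [ 0.5203 -0.0751  0.1618] cab [0.0259 0.006  0.1618] rot [-0.    -0.052  0.999  0.   ] F [0.11 0.42 0.01] w 0.001
[ 0.39130536 -0.08979161  0.3732266 ]
```

View pics/s2c.png

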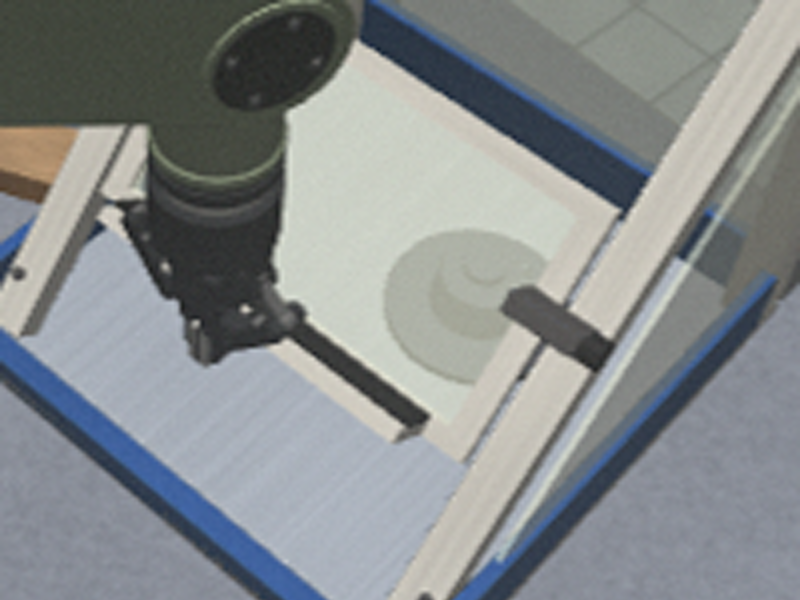

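The fingertips, at crop (205,355), are just in front of and below the lip, clear of it. I'll creep forward to contact.

>>> {"fn": "apply_moves", "kwargs": {
  "moves": [-0.2, 0, 0, 0, 0, -0.15, 0, 0, 0, 0, 0, 0, 0, 0, 0]
}}

```text
time: 3.87
tool_pos: [0.5292, -0.0757, 0.1621]
tcp_rot: [0.0, -0.051, 0.999, -0.0]
ft_force: [-0.5, 0.2, -0.3]
grip_width: -0.004
grip_force: 0.0
```

>>> {"fn": "apply_moves", "kwargs": {
  "moves": [-0.1, 0, 0, 0, 0, 0, 0, 0, 0, 0]
}}

```text
time: 4.03
tool_pos: [0.5315, -0.0756, 0.1619]
tcp_rot: [0.0, -0.051, 0.999, -0.0]
ft_force: [0.3, -0.3, 0.7]
grip_width: -0.0
grip_force: 0.0
```

>>> {"fn": "apply_moves", "kwargs": {
  "moves": [-0.08, 0, 0, 0, 0, 0, 0, 0, 0, 0]
}}

```text
time: 4.2
tool_pos: [0.5321, -0.0755, 0.1617]
tcp_rot: [-0.002, -0.051, 0.999, 0.0]
ft_force: [-5.1, -0.4, 3.6]
grip_width: -0.002
grip_force: 2.4
```

>>> {"fn": "apply_moves", "kwargs": {
  "moves": [-0.13, 0, -0.153, 0, 0, -0.13, 0, -0.153, 0, 0, -0.13, 0, -0.153, 0, 0, -0.13, 0, -0.153, 0, 0]
}}

```text
time: 4.53
tool_pos: [0.5438, -0.0742, 0.1758]
tcp_rot: [-0.003, -0.051, 0.999, 0.0]
ft_force: [-5.1, -1.7, -0.0]
grip_width: -0.001
grip_force: 3.1
```

>>> {"fn": "apply_moves", "kwargs": {
  "moves": [-0.13, 0, -0.153, 0, 0, -0.13, 0, -0.153, 0, 0, -0.13, 0, -0.153, 0, 0, -0.13, 0, -0.153, 0, 0, -0.13, 0, -0.153, 0, 0, -0.13, 0, -0.153, 0, 0, -0.13, 0, -0.153, 0, 0, -0.07, 0, -0.08, 0, 0, 0, 0, 0, 0, 0]
}}

```text
time: 5.28
tool_pos: [0.5687, -0.0716, 0.2055]
tcp_rot: [-0.003, -0.051, 0.999, 0.0]
ft_force: [-6.8, -0.3, 4.6]
grip_width: -0.0
grip_force: 3.3
```

```bash
python3 st.py
python3 - <<'E'
from h import *
c=snap('side','s3');snap('top','t3')
im=c['img'][130:280,290:490];cv2.imwrite('pics/s3c.png',cv2.resize(im,None,fx=4,fy=4,interpolation=cv2.INTER_CUBIC))
E
```

```text
5.2833 world [ 0.5687 -0.0716  0.2055] cab [0.0745 0.0046 0.2055] rot [-0.003 -0.051  0.999  0.   ] F [-6.75 -0.26  4.64] w -0.0
```

View pics/s3c.png

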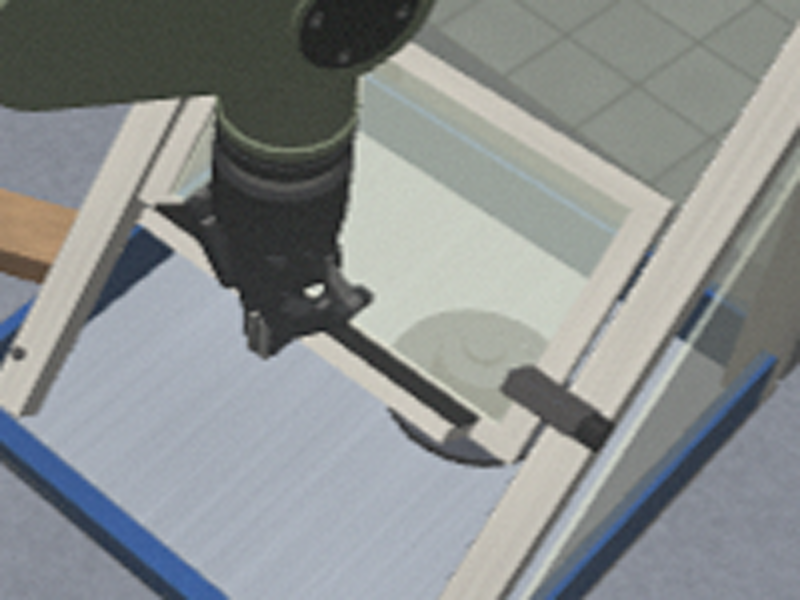

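The tips still hold the lip edge with no slip, and the lip's right end at crop (448,440) is still below the tab. I'll push another 28 mm or so and look close.

>>> {"fn": "apply_moves", "kwargs": {
  "moves": [-0.13, 0, -0.153, 0, 0, -0.13, 0, -0.153, 0, 0, -0.13, 0, -0.153, 0, 0, -0.13, 0, -0.153, 0, 0, -0.13, 0, -0.153, 0, 0, -0.07, 0, -0.08, 0, 0, 0, 0, 0, 0, 0]
}}

```text
time: 5.97
tool_pos: [0.5865, -0.0697, 0.2267]
tcp_rot: [-0.003, -0.051, 0.999, 0.0]
ft_force: [-7.3, -0.4, 4.1]
grip_width: -0.0
grip_force: 3.7
```

```bash
python3 st.py
python3 - <<'E'
from h import *
a=snap('side','s4');b=snap('top','t4')
A=cv2.resize(a['img'][205:255,395:455],None,fx=10,fy=10,interpolation=cv2.INTER_CUBIC)[:, :400+200]
B=cv2.resize(b['img'][150:195,400:460],None,fx=10,fy=10,interpolation=cv2.INTER_CUBIC)
A=cv2.resize(a['img'][208:250,375:455],None,fx=10,fy=10,interpolation=cv2.INTER_CUBIC)
cv2.imwrite('pics/a4.png',A);cv2.imwrite('pics/b4.png',np.clip(B*1.6,0,255))
E
```

```text
5.9667 world [ 0.5865 -0.0697  0.2267] cab [0.0923 0.0047 0.2267] rot [-0.003 -0.051  0.999  0.   ] F [-7.35 -0.37  4.08] w -0.0[ WARN:0@0.505] global loadsave.cpp:1063 imwrite_ Unsupported depth image for selected encoder is fallbacked to CV_8U.
```

View pics/a4.png

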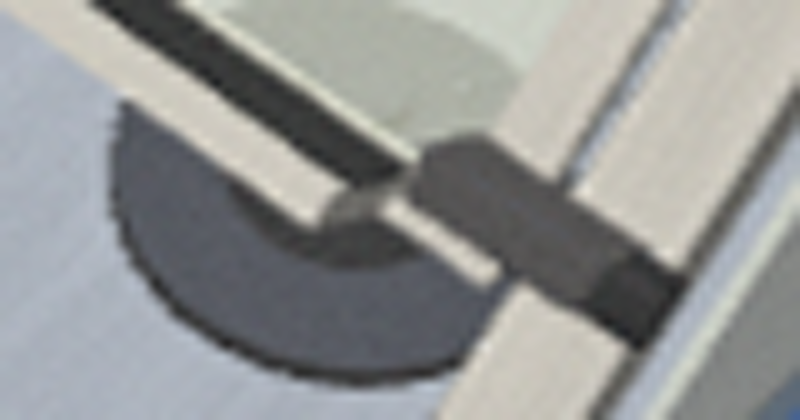

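View pics/b4.png

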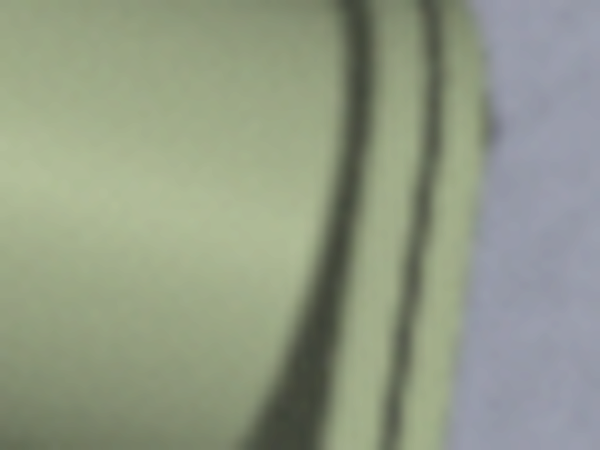

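The side crop puts the lip's lower right corner at (320,225) and the tab's lower-left corner near (410,195), so about 16–19 mm is left. In the top crop the arm hides the spot. I'll push 10 mm more, withdraw, and take a closer look with the wrist camera.

>>> {"fn": "apply_moves", "kwargs": {
  "moves": [-0.13, 0, -0.153, 0, 0, -0.13, 0, -0.153, 0, 0, 0, 0, 0, 0, 0]
}}

```text
time: 6.32
tool_pos: [0.593, -0.0691, 0.2346]
tcp_rot: [-0.003, -0.051, 0.999, 0.0]
ft_force: [-9.1, 0.2, 2.6]
grip_width: -0.0
grip_force: 3.9
```

```bash
python3 st.py; python3 -c "
from h import *
print(monitor.state()['q'].round(3))"
```

```text
6.3167 world [ 0.593  -0.0691  0.2346] cab [0.0989 0.0047 0.2346] rot [-0.003 -0.051  0.999  0.   ] F [-9.11  0.23  2.6 ] w -0.0
[-2.600e-01  2.710e-01  1.501e+00 -1.000e-03  1.375e+00 -1.933e+00]
```

>>> {"fn": "apply_moves", "kwargs": {
  "moves": [0.5, 0, 0, 0, 0, 1, 0, 0, 0, 0, 1, 0, -0.5, 0, 0, 1, 0, -1, 0, 0, 1, 0, -1, 0, 0, 0.5, 0, -1, 0, 0, 0, 0, -1, 0, 0, 0, 0, -1, 0, 0, 0, 0, 0, 0, 0]
}}

```text
time: 7.07
tool_pos: [0.473, -0.0827, 0.3788]
tcp_rot: [0.006, -0.051, 0.999, -0.002]
ft_force: [0.0, -1.0, 1.1]
grip_width: 0.002
grip_force: 0.0
```

```bash
python3 st.py
python3 - <<'E'
from h import *
c=load('w1');q=[.4951,-.0837,.1011]
R=cv2.Rodrigues(np.float64(c['rvec']))[0]
o,d=ray(c,(320,200));Z=np.array([[np.cos(q[2]),np.sin(q[2]),0],[-np.sin(q[2]),np.cos(q[2]),0],[0,0,1]]);print('view dir cab',Z@d,c['intrinsics'][0,0])
pts=cab(q,[[.122,-.159,.229],[.118,-.12,.226]])
t0=cab(q,[[-.0349,.0047,.2528]])[0]
for x in(-.1,-.05,0,.05,.1,.15):
  for y in(-.35,-.28,-.2,-.16,-.1,0,.05):
    for z in(.33,.42,):
      sh=cab(q,[[x,y,z]])[0]-t0
      p=proj(c,pts-sh)
      # keep candidates out of the gripper's V
      ok=all((0<u<640)and 0<v<min(235+abs(u-315)*.45,395) for u,v in p)
      if ok:
        cam=o+sh;print(x,y,z,p.round().tolist(),round(np.linalg.norm(cam-pts[0]),3))
E
```

```text
7.0667 world [ 0.473  -0.0827  0.3788] cab [-0.0219  0.0032  0.3788] rot [ 0.006 -0.051  0.999 -0.002] F [ 0.03 -1.01  1.13] w 0.002
view dir cab [ 0.26713872  0.02280464 -0.96338821] 299.43880438901124
0 -0.35 0.42 [[476.0, 286.0], [508.0, 281.0]] 0.412
0 0.05 0.42 [[136.0, 286.0], [169.0, 282.0]] 0.421
0.05 -0.35 0.33 [[541.0, 291.0], [585.0, 285.0]] 0.325
0.05 -0.35 0.42 [[483.0, 246.0], [516.0, 242.0]] 0.392
0.05 -0.28 0.33 [[458.0, 291.0], [503.0, 285.0]] 0.289
0.05 -0.28 0.42 [[421.0, 246.0], [454.0, 242.0]] 0.363
0.05 -0.2 0.42 [[350.0, 247.0], [384.0, 242.0]] 0.344
0.05 -0.1 0.42 [[261.0, 247.0], [296.0, 242.0]] 0.347
0.05 0 0.33 [[124.0, 292.0], [172.0, 285.0]] 0.307
0.05 0 0.42 [[173.0, 247.0], [208.0, 242.0]] 0.377
0.05 0.05 0.33 [[65.0, 292.0], [113.0, 286.0]] 0.335
0.05 0.05 0.42 [[128.0, 247.0], [164.0, 243.0]] 0.401
0.1 -0.35 0.33 [[554.0, 235.0], [601.0, 229.0]] 0.306
0.1 -0.35 0.42 [[490.0, 204.0], [524.0, 199.0]] 0.377
0.1 -0.28 0.33 [[466.0, 236.0], [513.0, 229.0]] 0.268
0.1 -0.28 0.42 [[425.0, 204.0], [460.0, 200.0]] 0.346
0.1 -0.2 0.33 [[365.0, 236.0], [413.0, 23
[... 481 characters left out ...]
95
0.15 -0.35 0.42 [[497.0, 158.0], [534.0, 153.0]] 0.368
0.15 -0.28 0.33 [[475.0, 173.0], [525.0, 167.0]] 0.256
0.15 -0.28 0.42 [[430.0, 158.0], [467.0, 153.0]] 0.337
0.15 -0.2 0.33 [[368.0, 174.0], [419.0, 168.0]] 0.229
0.15 -0.2 0.42 [[353.0, 158.0], [390.0, 154.0]] 0.317
0.15 -0.16 0.33 [[315.0, 174.0], [366.0, 168.0]] 0.225
0.15 -0.16 0.42 [[314.0, 158.0], [352.0, 154.0]] 0.314
0.15 -0.1 0.33 [[235.0, 174.0], [287.0, 168.0]] 0.233
0.15 -0.1 0.42 [[257.0, 158.0], [294.0, 154.0]] 0.32
0.15 0 0.33 [[101.0, 174.0], [154.0, 168.0]] 0.275
0.15 0 0.42 [[160.0, 158.0], [198.0, 154.0]] 0.352
0.15 0.05 0.33 [[34.0, 174.0], [88.0, 168.0]] 0.307
0.15 0.05 0.42 [[112.0, 158.0], [150.0, 154.0]] 0.377
```

```bash
python3 -c "
from h import *
snap('side','s5');snap('top','t5')"
```

>>> {"fn": "apply_moves", "kwargs": {
  "moves": [-0.9, 0, 0.6, 0, 0, -1, 0, 0.7, 0, 0, -1, 0, 0.65, 0, 0, 0, 0, 0, 0, 0, 0, 0, 0, 0, 0]
}}

```text
time: 7.58
tool_pos: [0.5419, -0.0738, 0.3193]
tcp_rot: [-0.004, -0.051, 0.999, 0.001]
ft_force: [-0.2, -0.3, 0.8]
grip_width: -0.001
grip_force: 0.0
```

```bash
python3 st.py
python3 - <<'E'
from h import *
q=[.4951,-.0837,.1011]
w=snap('wrist','w6');t=snap('top','t6');s5=load('s5');t5=load('t5')
P=cab(q,[[.118,-.14,.226]]);out=[]
for n,c in(('w',w),('s',s5),('t5',t5),('t6',t)):
    u,v=proj(c,P)[0]; k={'w':4,'s':8}.get(n,8); a,b=int(u-200/k),int(v-150/k)
    a=max(a,0);im=c['img'][b:b+300//k,a:a+400//k];print(n,(u,v),'origin',a,b,'k',k)
    im=cv2.convertScaleAbs(im,alpha=1.5 if n[0]=='t' else 1.2)
    out.append(cv2.resize(im,(400,300),interpolation=cv2.INTER_CUBIC))
cv2.imwrite('pics/comp.png',np.vstack([np.hstack(out[:2]),np.hstack(out[2:])]))
E
```

```text
7.5833 world [ 0.5419 -0.0738  0.3193] cab [0.0476 0.0052 0.3193] rot [-0.004 -0.051  0.999  0.001] F [-0.19 -0.31  0.82] w -0.001
w (np.float64(134.3247114954922), np.float64(295.99614421704155)) origin 84 258 k 4
s (np.float64(418.21862634837726), np.float64(228.7753703184338)) origin 393 210 k 8
t5 (np.float64(426.6537791209978), np.float64(170.0793262520327)) origin 401 151 k 8
t6 (np.float64(426.6537791209978), np.float64(170.0793262520327)) origin 401 151 k 8
```

View pics/comp.png

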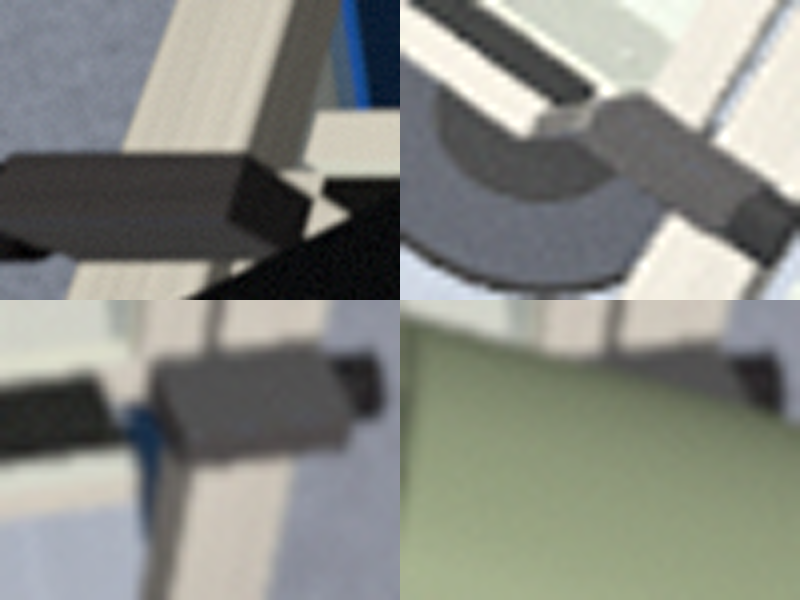

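Wrist tile: the lip's lower front corner is at (315,112), and the tab's front face runs from (248,158) to (228,215). Top tile (bottom left): the lip's lower corner is at (138,502) and the tab's lower front edge runs (182,462)–(347,447). Side tile: the lip corner is at (130,137). So the lip is still below the tab; I'll fit the gap.

```bash
cat > gap.py <<'E'
from h import *
from scipy.optimize import least_squares
q=[.4951,-.0837,.1011]
W,S,T=load('w6'),load('s5'),load('t5')
px=lambda a,b,k:(lambda u,v:np.array([(u+.5)/k-.5+a,(v+.5)/k-.5+b]))
w,s,t=px(84,258,4),px(393,210,8),px(401,151,8)
pt=lambda y,u,n:np.array([0,y,.03])+u*U+n*N
def fit(ob,x0,name):
    f=lambda p:np.concatenate([proj(c,cab(q,o(p)))[0]-z for c,z,o in ob])
    g=least_squares(f,x0,loss='soft_l1');print(name,g.x.round(4),f(g.x).reshape(-1,2).round(1).tolist());return g.x
lo=lambda p:pt(p[2],p[0]-.007,p[1])
L=fit([(W,w(315,112),lo),(S,s(130,137),lo),(T,t(138,202),lo)],[.22,.039,-.12],'lip all')
up=lambda p:pt(p[2],p[0]+.007,p[1]); lr=lambda p:pt(p[2]-.048,p[0]-.007,p[1])
A=fit([(W,w(248,158),lo),(W,w(228,215),up),(T,t(182,162),lo),(T,t(347,147),lr)],[.23,.036,-.135],'tab W+T')
for nm,C,zl,zt in(('W',W,w(315,112),w(248,158)),('S',S,s(130,137),s(186,120)),('T',T,t(138,202),t(182,162))):
    for n in(.034,.037,.040):
        l=least_squares(lambda p:proj(C,cab(q,pt(p[1],p[0]-.007,.039)))[0]-zl,[.22,-.12]).x
        b=least_squares(lambda p:proj(C,cab(q,pt(p[1],p[0]-.007,n)))[0]-zt,[.22,-.14]).x
        print(nm,n,'lip',l.round(4),'tab',b.round(4),'gap mm',round((b[0]-l[0])*1e3,1))
E
python3 gap.py
```

```text
lip all [ 0.2249  0.0376 -0.119 ] [[-0.3, -0.3], [-0.3, -0.2], [-0.6, -1.2]]
tab W+T [ 0.2318  0.0353 -0.1312] [[0.2, -2.5], [-0.4, 1.0], [-0.7, 0.1], [-0.1, -0.8]]
W 0.034 lip [ 0.2256 -0.118 ] tab [ 0.2334 -0.1314] gap mm 7.8
W 0.037 lip [ 0.2256 -0.118 ] tab [ 0.2343 -0.1298] gap mm 8.7
W 0.04 lip [ 0.2256 -0.118 ] tab [ 0.2353 -0.1281] gap mm 9.6
S 0.034 lip [ 0.2253 -0.1203] tab [ 0.2373 -0.1299] gap mm 12.0
S 0.037 lip [ 0.2253 -0.1203] tab [ 0.2381 -0.1308] gap mm 12.8
S 0.04 lip [ 0.2253 -0.1203] tab [ 0.239  -0.1316] gap mm 13.7
T 0.034 lip [ 0.2221 -0.1204] tab [ 0.2305 -0.1333] gap mm 8.4
T 0.037 lip [ 0.2221 -0.1204] tab [ 0.2334 -0.1319] gap mm 11.3
T 0.04 lip [ 0.2221 -0.1204] tab [ 0.2363 -0.1305] gap mm 14.1
```

```bash
cat > prof.py <<'E'
from h import *
import sys
q=[.4951,-.0837,.1011]
pt=lambda y,u,n:np.array([0,y,.03])+u*U+n*N
def prof(c,ys,us,n):
    g=cv2.cvtColor(c['img'],cv2.COLOR_BGR2GRAY).astype(np.float32)
    P=proj(c,cab(q,np.array([pt(y,u,n) for u in us for y in ys]))).astype(np.float32).reshape(len(us),len(ys),2)
    return np.median(cv2.remap(g,P[...,0],P[...,1],cv2.INTER_LINEAR),1)
us=np.arange(.205,.262,.002)
if __name__=='__main__':
    C=dict(W=load('w6'),S=load('s5'),T=load('t5'))
    print('u(mm)   ','W lip tab | S lip tab | T lip tab')
    cols=[prof(C[k],np.linspace(*yy,15),us,n) for k in 'WST' for yy,n in(((-.105,-.118) if k=='W' else (-.07,-.112),.039),((-.14,-.17),.037))]
    for i,u in enumerate(us):print(round(u*1e3),[int(c[i]) for c in cols])
E
python3 prof.py
```

```text
u(mm)    W lip tab | S lip tab | T lip tab
205 [29, 160, 87, 89, 119, 129]
207 [44, 159, 87, 90, 118, 130]
209 [55, 158, 82, 89, 118, 130]
211 [59, 159, 77, 91, 118, 130]
213 [65, 159, 73, 91, 120, 130]
215 [70, 160, 85, 89, 124, 130]
217 [72, 161, 149, 89, 128, 129]
219 [152, 160, 198, 90, 132, 126]
221 [169, 160, 203, 89, 134, 117]
223 [168, 160, 202, 87, 136, 99]
225 [169, 151, 203, 83, 137, 79]
227 [169, 54, 201, 85, 139, 61]
229 [172, 45, 163, 84, 140, 53]
231 [143, 47, 84, 84, 139, 51]
233 [34, 46, 58, 84, 130, 52]
235 [22, 45, 60, 85, 113, 53]
237 [28, 47, 59, 86, 84, 54]
239 [89, 49, 64, 86, 54, 54]
241 [28, 48, 109, 85, 34, 54]
243 [17, 48, 184, 84, 26, 54]
245 [10, 46, 194, 90, 26, 54]
247 [10, 95, 175, 133, 27, 53]
249 [9, 157, 175, 190, 27, 54]
251 [9, 157, 181, 197, 27, 53]
253 [9, 158, 193, 195, 26, 53]
255 [9, 158, 203, 196, 26, 53]
257 [9, 125, 203, 196, 26, 53]
259 [8, 109, 204, 195, 27, 53]
261 [9, 108, 205, 194, 33, 56]
```

Run:
```python
from prof import *
S=load('s5');W=load('w6');T=load('t5')
us=np.arange(.213,.252,.0015)
c=[prof(S,np.linspace(y-.002,y+.002,5),us,.039) for y in(-.135,-.145,-.155,-.165,-.172,-.178)]+[prof(W,np.linspace(y-.003,y+.003,7),us,.039) for y in(-.14,-.155,-.17)]+[prof(T,np.linspace(y-.003,y+.003,7),us,.039) for y in(-.14,-.155,-.17)]+[prof(C,np.linspace(y-.003,y+.003,7),us,.039) for C,y in ((T,-.1),(T,.05),(S,-.1),(S,.05),(W,-.112))]
for i,u in enumerate(us):print(round(u*1e3,1),[int(k[i]) for k in c])
```

```text
213.0 [65, 91, 89, 165, 198, 197, 167, 124, 112, 132, 130, 98, 119, 122, 66, 178, 70]
214.5 [66, 90, 89, 166, 198, 198, 166, 126, 108, 132, 130, 97, 122, 124, 74, 181, 71]
216.0 [65, 89, 88, 174, 199, 198, 166, 127, 111, 133, 130, 97, 125, 128, 108, 188, 69]
217.5 [65, 87, 89, 172, 199, 198, 166, 125, 109, 133, 130, 97, 128, 131, 165, 196, 84]
219.0 [66, 85, 90, 165, 200, 197, 166, 122, 111, 132, 129, 97, 131, 133, 201, 200, 152]
220.5 [65, 78, 89, 165, 200, 197, 165, 120, 112, 129, 129, 97, 133, 135, 203, 200, 170]
222.0 [63, 74, 87, 168, 199, 198, 166, 124, 113, 123, 122, 94, 135, 136, 202, 200, 169]
223.5 [63, 67, 86, 147, 187, 195, 165, 125, 112, 115, 115, 89, 136, 137, 202, 202, 169]
225.0 [69, 73, 81, 120, 146, 175, 167, 123, 112, 99, 100, 81, 137, 138, 202, 202, 169]
226.5 [80, 85, 81, 93, 101, 126, 122, 87, 87, 83, 84, 71, 138, 140, 203, 198, 169]
228.0 [88, 87, 86, 82, 82, 83, 46, 45, 45, 69, 70, 63, 139, 140, 189, 168, 170]
229.5 [88, 86, 85, 82, 82, 73, 46, 45, 45, 56, 58, 56, 140, 139, 141, 112, 170]
231.0 [86, 86, 84, 83, 84, 80, 48, 47, 46, 53, 54, 52, 138, 135, 81, 66,
[... 414 characters left out ...]
 81, 49, 49, 49, 54, 53, 54, 46, 33, 75, 101, 157]
241.5 [110, 86, 84, 85, 85, 84, 49, 48, 48, 54, 54, 53, 30, 24, 120, 157, 113]
243.0 [148, 85, 85, 83, 83, 84, 47, 48, 28, 54, 54, 54, 26, 24, 176, 196, 26]
244.5 [165, 86, 86, 84, 83, 83, 48, 47, 15, 54, 54, 54, 25, 25, 193, 202, 9]
246.0 [174, 95, 100, 98, 97, 95, 45, 45, 13, 54, 54, 54, 27, 26, 181, 202, 8]
247.5 [176, 132, 140, 138, 134, 129, 102, 97, 55, 54, 54, 52, 28, 27, 174, 206, 9]
249.0 [174, 175, 182, 175, 182, 177, 165, 116, 107, 53, 53, 50, 27, 26, 173, 205, 9]
250.5 [172, 199, 197, 186, 200, 197, 164, 117, 108, 53, 53, 48, 27, 26, 173, 205, 8]
252.0 [171, 199, 197, 196, 199, 199, 163, 117, 109, 53, 53, 44, 26, 26, 174, 205, 9]
```

All three views agree on a gap of about 8.5 mm, with the tab's front flush with the lip's. I'll go back beneath the lip.

>>> {"fn": "apply_moves", "kwargs": {
  "moves": [0, 0, 0.85, 0, 0, 0, 0, 0.85, 0, 0, 0, 0, 0.85, 0, 0, 0, 0, 0.84, 0, 0, -0.7, 0, 0, 0, 0, -0.7, 0, 0, 0, 0, -0.4, 0, 0, 0, 0, 0, 0, 0, 0, 0, 0, 0, 0, 0, 0]
}}

```text
time: 8.43
tool_pos: [0.5874, -0.07, 0.2397]
tcp_rot: [0.001, -0.051, 0.999, -0.0]
ft_force: [-0.1, 0.1, -0.3]
grip_width: 0.003
grip_force: 0.0
```

```bash
python3 st.py
```

```text
8.4333 world [ 0.5874 -0.07    0.2397] cab [0.0932 0.0043 0.2397] rot [ 0.001 -0.051  0.999 -0.   ] F [-0.05  0.09 -0.25] w 0.003
```

>>> {"fn": "apply_moves", "kwargs": {
  "moves": [0, 0, 0.2, 0, 0, -0.12, 0, 0, 0, 0, -0.1, 0, 0, 0, 0, 0, 0, 0, 0, 0]
}}

```text
time: 8.77
tool_pos: [0.5925, -0.0692, 0.2334]
tcp_rot: [-0.001, -0.051, 0.999, 0.0]
ft_force: [-0.3, -0.0, -0.7]
grip_width: -0.003
grip_force: 0.4
```

>>> {"fn": "apply_moves", "kwargs": {
  "moves": [-0.065, 0, -0.077, 0, 0, -0.065, 0, -0.077, 0, 0, -0.04, 0, -0.05, 0, 0, 0, 0, 0, 0, 0, 0, 0, 0, 0, 0]
}}

```text
time: 9.18
tool_pos: [0.5969, -0.0687, 0.2387]
tcp_rot: [-0.001, -0.051, 0.999, 0.0]
ft_force: [-3.5, 0.6, -0.6]
grip_width: 0.001
grip_force: 2.2
```

```bash
python3 st.py
cat > chk.py <<'E'
from prof import *
import sys
c=snap('side',sys.argv[1]); us=np.arange(.205,.24,.0005)
for y,nm in((-.1,'lip'),(-.08,'lip'),(-.09,'lip'),(-.172,'tab'),(-.176,'tab')):
    p=prof(c,np.linspace(y-.003,y+.003,9),us,.039); k=np.abs(np.gradient(cv2.GaussianBlur(p,(1,3),0).ravel()));
    lo,hi=((p.min()+p.max())/2,)*2
    x=[round(us[i]*1e3,1) for i in range(len(us)-1) if (p[i]-lo)*(p[i+1]-lo)<0]
    print(nm,y,'crossings',x,'range',p.min(),p.max())
E
python3 chk.py s7
```

```text
9.1833 world [ 0.5969 -0.0687  0.2387] cab [0.1028 0.0046 0.2387] rot [-0.001 -0.051  0.999  0.   ] F [-3.5   0.56 -0.56] w 0.001
lip -0.1 crossings [np.float64(222.5), np.float64(236.0)] range 56.296875 206.1709
lip -0.08 crossings [np.float64(222.5), np.float64(235.5)] range 54.160156 205.5625
lip -0.09 crossings [np.float64(222.5), np.float64(235.5)] range 55.73828 206.72266
tab -0.172 crossings [np.float64(225.0)] range 81.21875 201.82812
tab -0.176 crossings [np.float64(225.5)] range 78.490234 202.4375
```

>>> {"fn": "apply_moves", "kwargs": {
  "moves": [-0.032, 0, -0.038, 0, 0, -0.032, 0, -0.038, 0, 0, 0, 0, 0, 0, 0, 0, 0, 0, 0, 0]
}}

```text
time: 9.57
tool_pos: [0.5987, -0.0685, 0.2409]
tcp_rot: [-0.0, -0.051, 0.999, 0.0]
ft_force: [-6.2, 0.7, 0.8]
grip_width: -0.004
grip_force: 2.5
```

```bash
python3 st.py; python3 chk.py s8
```

```text
9.5667 world [ 0.5987 -0.0685  0.2409] cab [0.1046 0.0046 0.2409] rot [-0.    -0.051  0.999  0.   ] F [-6.18  0.74  0.82] w -0.004
lip -0.1 crossings [np.float64(225.5), np.float64(238.5)] range 64.328125 205.67188
lip -0.08 crossings [np.float64(225.5), np.float64(238.5)] range 87.86719 205.51758
lip -0.09 crossings [np.float64(225.5), np.float64(238.5)] range 71.78125 207.05176
tab -0.172 crossings [np.float64(225.0)] range 81.234375 202.5
tab -0.176 crossings [np.float64(225.5)] range 81.0 201.375
```

>>> {"fn": "apply_moves", "kwargs": {
  "moves": [0.3, 0, 0, 0, 0, 1, 0, 0, 0, 0, 1, 0, -0.5, 0, 0, 1, 0, -1, 0, 0, 1, 0, -1, 0, 0, 0.7, 0, -1, 0, 0, 0, 0, -1, 0, 0, 0, 0, -1, 0, 0, 0, 0, 0, 0, 0, 0, 0, 0, 0, 0]
}}

```text
time: 10.45
tool_pos: [0.4761, -0.0819, 0.3813]
tcp_rot: [0.004, -0.051, 0.999, -0.001]
ft_force: [-0.8, 0.5, -0.9]
grip_width: -0.003
grip_force: 0.0
```

```bash
python3 st.py; python3 chk.py s9
python3 - <<'E'
from prof import *
T=snap('top','t9');T5=load('t5');us=np.arange(.215,.246,.001)
c=[prof(T,np.linspace(a,b,15),us,.039) for a,b in((-.112,-.08),(.0,.1),(-.17,-.14))]
for i,u in enumerate(us):print(round(u*1e3),[int(k[i]) for k in c])
S0=load('s0');S9=load('s9');d=cv2.absdiff(S0['img'],S9['img']).max(2)>60
print('tub/driver/carton diff px',d[185:235,235:280].sum(),d[330:365,400:430].sum(),d[175:200,275:295].sum())
E
```

```text
10.45 world [ 0.4761 -0.0819  0.3813] cab [-0.0187  0.0037  0.3813] rot [ 0.004 -0.051  0.999 -0.001] F [-0.81  0.53 -0.85] w -0.003
lip -0.1 crossings [np.float64(225.5), np.float64(238.5)] range 66.10547 205.1875
lip -0.08 crossings [np.float64(225.5), np.float64(238.5)] range 89.57129 203.8164
lip -0.09 crossings [np.float64(225.5), np.float64(238.5)] range 72.55469 205.10156
tab -0.172 crossings [np.float64(225.0)] range 80.875 200.92578
tab -0.176 crossings [np.float64(225.5)] range 80.76367 200.67188
215 [118, 119, 130]
216 [118, 119, 131]
217 [118, 119, 131]
218 [118, 119, 130]
219 [118, 119, 129]
220 [118, 120, 129]
221 [119, 121, 126]
222 [120, 122, 122]
223 [121, 123, 117]
224 [123, 125, 107]
225 [125, 128, 98]
226 [128, 130, 88]
227 [130, 131, 78]
228 [132, 133, 69]
229 [134, 134, 59]
230 [135, 135, 55]
231 [135, 135, 52]
232 [136, 136, 51]
233 [136, 137, 51]
234 [137, 138, 51]
235 [138, 139, 52]
236 [139, 140, 52]
237 [140, 140, 53]
238 [140, 140, 53]
239 [140, 139, 54]
240 [139, 136, 54]
241 [136, 131, 54]
242 [131, 124, 54]
243 [124, 113, 54]
244 [114, 99, 54]
245 [101, 83, 54]
tub/driver/carton diff px 0 0 0
```

The lip and tab lower edges agree within about 0.5 mm in both the side and top views. The hand is clear and the window is standing.

```bash
python3 -c "
from h import *
print(r.hand_in())"
```

```text
the job is handed in; nothing more can be done
None
```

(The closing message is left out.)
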